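# Change the menu board in the pass's display frame

## Robot

A 6-joint arm with a two-finger parallel gripper is mounted at the origin on a cart in front of the work surface, level with it; the furniture and walls round the work are solid. World frame = base frame: x ahead of the robot, y to its left, z up, the work surface at z = 0. Lengths are in m, angles in rad, forces in N, time in s.
With the tool pointing down it reaches from about 0.4 to 0.825 m from the base axis. Payload 7 kg.
Tool frame: the origin (TCP) lies at the very end of the fingers, on their centre line; the grasp point (between the pads) lies arm.hold_point_z behind it (arm.hold_point_z is the distance from the TCP to the grasp point, in m); z points along the fingers, y is the line along which they close (so a half turn about z gives the same grasp; the last joint's range is limited). The gripper opens to 88 mm and grips with 3 to 60 N. Pads are 19 mm wide; open, the fingers measure 130 mm over their backs; the gripper's body (78 mm by 193 mm) begins 47 mm behind the grasp point.
Start: joints at [1.512, 0.359, 0.012, 0, -1.224, -0.288], TCP at [0.229, 0.635, 0.227] pointing down, gripper open.
Joint ranges: [-3.07, 3.07], [-1.43, 2.12], [-1.02, 1.25], [-3.03, 1.67], [-3.05, -0], [-3.03, 3.03]. Speed limits (rad/s): [2.39, 2.39, 3.01, 3.14, 3.14, 3.14].

## Interface

Orientations are given as [roll, pitch, yaw] about the fixed x, y, z axes, in that order (R = Rz(yaw) Ry(pitch) Rx(roll)).
In Python, from station import arm gives the robot as it stands.
- The arm moves only by the shell command python3 nudge.py 'ROWS' [FORCE]. ROWS is a JSON list of rows, 1 to 20 of them, each of 5 numbers: the finger opening in m, then dx, dy, dz in fractions of the full range, 1 being 1 m, then a turn about the tool's z in parts of the range, where 1.0 means 2 pi rad; each row is the pose to reach, as a shift and turn from the pose commanded when the command began, along the tool's axes at that moment; what a row does not reach only later rows make up. A row lasts 1/12 s, in which the tool goes at most 0.0417 m and 0.125 rad, less where a joint would pass 70% of its speed; a pose out of reach is approached as far as the arm can. The fingers move at their own pace and stop on an object; FORCE is the grip in N (left out, the last holds). Time passes only in rows, so rows that do not move let the fingers close. It prints the time, the measured TCP pose, the force, the opening and the grip force at its end. A shift or turn number past 1, either way, is cut back to 1. Input that does not fit is refused with a message, and nothing moves.
- arm.get_state(): the state, without advancing time (a new reading comes with each control period).
- arm.grab_frame(name): name is "scene" or "top"; returns the picture (400x640x3 uint8, red, green, blue); there is no depth.
- arm.camera_params(name): a dict with "fx", "fy", "cx", "cy" (pixels), "T" (4x4, takes a point from camera to world coordinates). Camera axes: x right, y down, z forward; pixel columns grow to the right and rows downward; lengths in m; the calibration is good to about 2 mm. A picture is of the moment at which its call begins. camera_params takes no time and is no camera call.
- arm.job_done(): hands the job in; it is judged then, once.
The state is a dict: "t": time; "q": joint angles; "qd": joint speeds; "joint_efforts": joint torques, N m; "eef_pos": TCP position; "ee_rot": TCP orientation; "force": force on the tool from outside, world axes, zero at the start; "moment": the same for the moment, N m; "width": finger opening in m; "gripper_force": force on a finger pad.
Only numpy, scipy, OpenCV 4.12 (cv2) and the standard library are available. Lean on these libraries where they do the work, as an engineer would, in place of code of your own. Each camera call takes 0.05 s, during which the arm holds its last target. There are 200 camera calls.

## Task

Dinner service is starting. Draw the tall red-headed menu board out of the stack leaning against the cash box, leaving the two small boards leaning there, and slide it down into the empty menu frame until it stands fully home on the frame's floor, printed side behind the clear window. Lower it in rather than letting it drop, let go of it, and leave the bell, mug and spice jar where they are.

Things in the scene. Friction and masses are not known exactly. Their poses are not given: they have to be found in the camera images.
- menu_board: Tall menu board: plywood 100 wide, 165 tall, 8 mm thick, about 0.11 kg, red header band. Origin: middle of its lower edge; z up the board, y along its width, x through it, printed front to -x, plain wood back to +x. It starts leaning back 12 degrees, foot on the counter, as front, middle or rear of three parallel boards face to face; its top 65 mm stand clear above the others.
- blue_board: A small menu board with a blue header band: 100 mm wide, 100 mm tall, 8 mm thick, same make and axes, origin in the middle of its lower edge. Part of the leaning stack; stays there. Nothing but its lean and friction at its foot holds it.
- green_board: A small menu board with a green header band: same size, make and axes as the blue one. Part of the leaning stack; stays there.
- cash_box: Blue steel cash box, 120 mm deep (x) x 156 mm wide (y), lid edge 72 mm high, its folded wire handle 78 mm high; origin in the middle of its underside, front facing -x. Does not move. The stack leans against the front edge of its lid.
- menu_frame: Black upright open-topped pocket with a clear front window, on a dark wooden foot 90 x 150 x 18 mm screwed down (fixed). Origin: middle of the foot's underside; x through the pocket (window to -x), y its width, z up. Inside 12 (x) by 104 mm (y), walls 4 mm. Lips flare outward round the mouth, widening it by 6 mm a side; their top is 134 mm above the counter.
- frame_seat (a point): Middle of the pocket's inner floor, 22 mm above the counter, axes as the menu frame's. A board fully home has its lower edge here.
- frame_mouth (a point): Middle of the pocket's mouth, where the straight walls end and the lips begin, 127 mm above the counter: the pocket is 105 mm deep, so a board fully home stands 60 mm proud of it (53 mm proud of the lips).
- menu_board_foot (a point): Middle of the tall board's lower edge (the same point as its origin), axes as the board's.
- menu_board_face (a point): Point on the tall board's printed face, at the middle of its lower edge, 4 mm to -x of its origin.
- service_bell: Chrome counter bell on a black foot, 86 mm across, 65 mm high; loose; origin in the middle of its underside.
- mug: White mug, 82 mm across (114 mm with its handle) and 91 mm high; loose; origin under the middle of cup and handle together.
- spice_jar: Glass spice jar with a red lid, 45 mm across, 106 mm high; loose; origin in the middle of its underside.

How it is judged:
At the end, for the whole second after the job is handed in: Tall board at rest in the pocket, lower edge within 6 mm of the floor, of centre through the thickness and 8 mm along the width, upright within 0.08 rad, print toward the window; both small boards at rest, still leaning (under 0.7 rad), feet within 50 mm of their start (z of menu_board_foot in the frame of frame_seat between -0.006 and 0.006 m and x of menu_board_foot in the frame of frame_seat between -0.006 and 0.006 m and y of menu_board_foot in the frame of frame_seat between -0.008 and 0.008 m and x of menu_board_face in the frame of frame_seat below 0 m and angle between menu_board's own z axis and vertical below 0.08 rad and linear speed of each of menu_board, blue_board, green_board below 0.02 m/s and angle between each of blue_board, green_board's own z axis and vertical below 0.7 rad and distance of each of blue_board, green_board from where it was at the start of the episode below 0.05 m); the robot touches nothing.
It fails at once if a small board is toppled (more than 0.9 rad from upright) (angle between any of blue_board, green_board's own z axis and vertical above 0.9 rad).
It fails at once if the tall board is dropped into the frame (faster than 0.5 m/s while its foot is between the pocket's walls) (horizontal distance between menu_board_foot and frame_seat below 0.012 m and z of menu_board_foot in the frame of frame_seat below 0.105 m and linear speed of menu_board above 0.5 m/s).
It fails at once if the bell, mug or spice jar is pushed more than 30 mm or tipped over (distance of any of service_bell, mug, spice_jar from where it was at the start of the episode above 0.03 m or angle between any of service_bell, mug, spice_jar's own z axis and vertical above 0.6 rad).
It also fails if it takes over 51 s, if anything falls off the work surface, if the arm or the gripper's body presses on something with over 40 N, if the wrist force passes 120 N, or if a joint passes its speed limit or range.

## Working session

There is one attempt and no reset: what is moved stays moved. The work goes in short steps, Python scripts to look and compute and a shell command to move; the robot and the scene stay as the last step left them, time stands still between calls to the robot, and variables do not carry over. Pictures are saved under pics/ and viewed, at most 10 in all, crops included, and the job is handed in when it is done.

```bash
ls; mkdir -p pics; python3 - <<'E'
from station import arm
import cv2
for n in("scene","top"):
    im=arm.grab_frame(n); cv2.imwrite(f"pics/{n}0.png",im[...,::-1])
    p=arm.camera_params(n); print(n,p)
print(arm.get_state(),arm.hold_point_z)
E
```

```text
nudge.py
pics
station.py
scene {'fx': 490.72580331238686, 'fy': 490.72580331238686, 'cx': 323.3635288168157, 'cy': 201.38522333631656, 'T': array([[-0.87002244, -0.32713308,  0.36884265,  0.08298595],
       [-0.49283285,  0.55691077, -0.66855529,  0.53210268],
       [ 0.0132941 , -0.76343588, -0.6457468 ,  0.76535941],
       [ 0.        ,  0.        ,  0.        ,  1.        ]])}
top {'fx': 470.35901979942724, 'fy': 470.35901979942724, 'cx': 322.41067310290754, 'cy': 198.7754360155882, 'T': array([[ 0.01726349, -0.98754848,  0.15636488,  0.33356741],
       [-0.99981981, -0.01581574,  0.01049833, -0.16807554],
       [-0.00789459, -0.15651794, -0.98764356,  1.08129855],
       [ 0.        ,  0.        ,  0.        ,  1.        ]])}
{'t': 0.1, 'q': array([ 1.51208889e+00,  3.59303241e-01,  1.11433656e-02, -3.28442002e-04,
       -1.22410665e+00, -2.88082143e-01]), 'qd': array([ 0.00086141, -0.00123245,  0.00201173,  0.00147448, -0.00054473,
        0.00052849]), 'joint_efforts': array([-2.09804799e-03, -5.84165025e+01,  2.93751115e+01,  7.01558948e+00,
        1.01555165e-02, -5.16831676e-05]), 'eef_pos': array([0.22929983, 0.63438255, 0.22571747]), 'ee_rot': array([ 3.14009531e+00, -1.21694365e-04, -3.46901320e-01]), 'force': array([-0.03550454,  0.01958594,  0.79387002]), 'moment': array([-0.02707051,  0.02905834, -0.06679636]), 'gripper_force': 0.0, 'width': 0.08795706347237726} 0.0188
```

View pics/scene0.png

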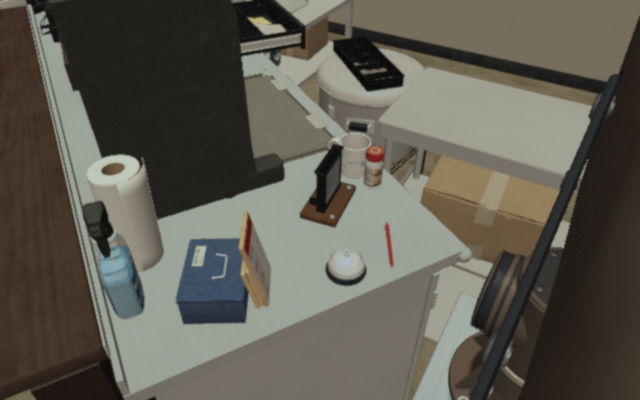

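View pics/top0.png

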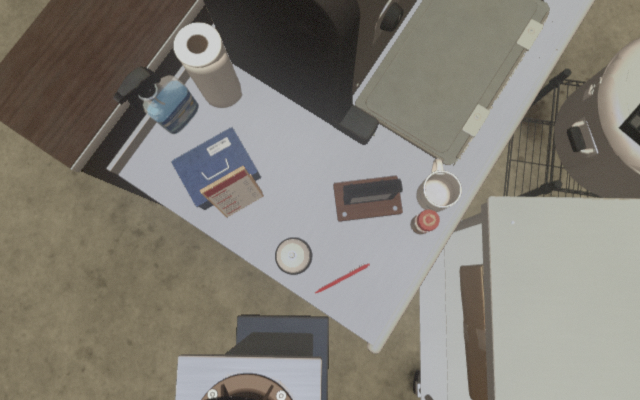

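Overview: the stack sits in front of the blue cash box at top (232,190), with the frame at (368,198), the bell at (293,256), the mug at (440,190) and the jar at (427,220). I'll zoom in next.

```bash
python3 - <<'E'
import cv2,numpy as np
a=cv2.imread("pics/scene0.png");b=cv2.imread("pics/top0.png")
def c(im,u,v,w,h,s): return cv2.resize(im[v:v+h,u:u+w],None,fx=s,fy=s,interpolation=cv2.INTER_CUBIC)
cv2.imwrite("pics/c1.png",np.vstack([np.hstack([c(a,170,200,110,75*1,3.6),c(b,165,125,110,75,3.6)])[:, :], np.hstack([c(a,170,260,110,75,3.6),c(b,165,155,110,75,3.6)])]))
cv2.imwrite("pics/c2.png",np.hstack([c(a,290,130,80,100,5),c(b,325,165,80,100,5)]))
E
```

```text
(no output)
```

View pics/c1.png

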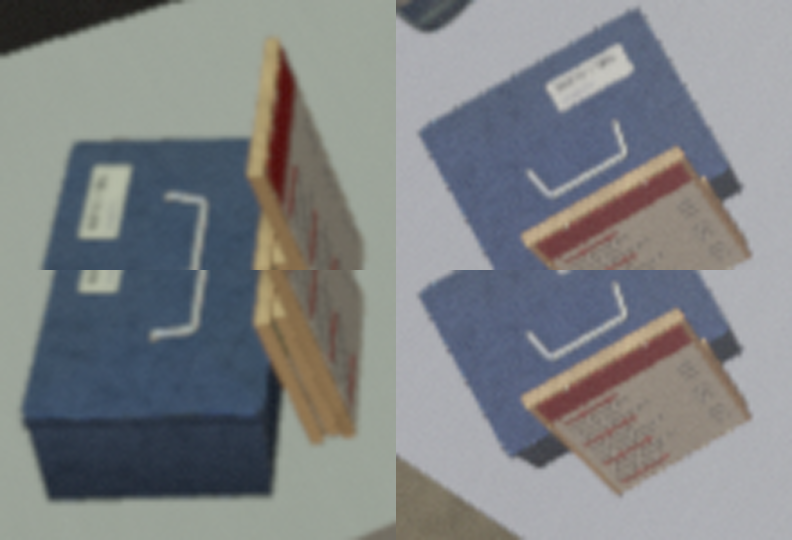

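View pics/c2.png

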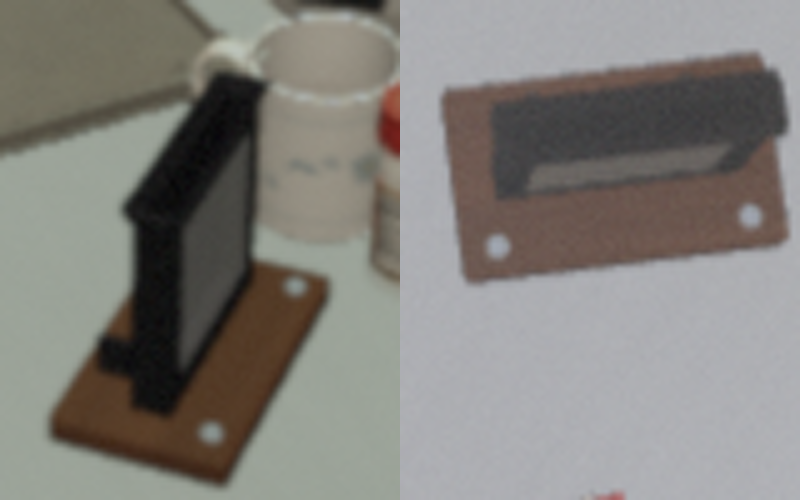

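The tall board is the front of the stack: its printed face runs down to the counter, with the two small boards behind it. Next I fit the poses from corner pixels.

```bash
cat > h.py <<'E'
import numpy as np
from station import arm
from scipy.optimize import least_squares
from scipy.spatial.transform import Rotation as Ro
P={n:arm.camera_params(n) for n in("scene","top")}
def proj(n,X):
    p=P[n];T=p["T"];c=(np.atleast_2d(X)-T[:3,3])@T[:3,:3]
    return np.c_[p["fx"]*c[:,0]/c[:,2]+p["cx"],p["fy"]*c[:,1]/c[:,2]+p["cy"]]
def ray(n,u,v,z):
    p=P[n];T=p["T"];d=T[:3,:3]@[(u-p["cx"])/p["fx"],(v-p["cy"])/p["fy"],1];o=T[:3,3]
    return o+d*(z-o[2])/d[2]
def fit(obs,pose,x0):
    # obs: (cam, local point, u, v); pose(x)->R,t
    def f(x):
        R,t=pose(x); return np.concatenate([proj(n,R.as_matrix()@np.array(L)+t)[0]-(u,v) for n,L,u,v in obs])
    s=least_squares(f,x0,loss="soft_l1"); return s.x,f(s.x).reshape(-1,2)
E
python3 - <<'E'
from h import *
np.set_printoptions(precision=4,suppress=True)
W=.05;H=.165
obs=[("top",(.004,W,H),200,191.1),("top",(.004,-W,H),244.2,166.1),("top",(-.004,W,H),205,198.1),("top",(-.004,-W,H),246.7,170.6),
("top",(-.004,W,0),227.2,217.5),("top",(-.004,-W,0),263.3,195.8),
("scene",(.004,-W,H),245,210.6),("scene",(.004,W,H),238.9,249.4),("scene",(-.004,W,H),244.4,251.4),("scene",(-.004,W,0),268.6,306.4),("scene",(-.004,-W,0),270.6,268.1)]
x,r=fit(obs,lambda x:(Ro.from_euler("ZY",[x[2],np.radians(12)]),np.array([x[0],x[1],.001])),[.35,0,.5]);print(x,r)
f=[("top",(.045,.075,.018),333.6,183),("top",(.045,-.075,.018),397.4,176),("top",(-.045,-.075,.018),402.4,213),("top",(-.045,.075,.018),338.4,221.6),
("scene",(.045,.075,.018),300.4,215),("scene",(-.045,.075,.018),335,225),("scene",(-.045,-.075,.018),355.6,187)]
x,r=fit(f,lambda x:(Ro.from_euler("z",x[2]),np.array([x[0],x[1],0])),[.35,-.25,.13]);print(x,r)
c,s=np.cos(x[2]),np.sin(x[2])
for sx in(1,-1):
  for sy in(1,-1):
    L=np.array([sx*.016,sy*.062,.134]);X=np.array([x[0]+c*L[0]-s*L[1],x[1]+s*L[0]+c*L[1],.134])
    print("lip",sx,sy,(proj("top",X)[0]-(325,165))*5+(400,0),(proj("scene",X)[0]-(290,130))*5)
for n,u,v,z in[("bell",293,256,.03),("mug",440,190,.08),("jar",427,220,.1),("towel",200,42,.25),("bottle",140,85,.2)]: print(n,ray("top",u,v,z))
E
cat >> h.py <<'E'
def need(x,y,z,yaw):
    s=arm.get_state();R=Ro.from_euler("xyz",s["ee_rot"]).as_matrix()
    d=R.T@(np.array([x,y,z])-s["eef_pos"]); w=(yaw-s["ee_rot"][2]+np.pi)%(2*np.pi)-np.pi
    print("t",s["t"],"d",np.round(d,4),"turn",round(-w,4),"pos",np.round(s["eef_pos"],4),np.round(s["ee_rot"],4),"q",np.round(s["q"],2))
E
python3 -c "
from h import *
need(.488,.0269,.2257,-1.021)"
```

```text
t 0.1 d [0.4498 0.4833 0.0008] turn 0.6741 pos [0.2293 0.6344 0.2257] [ 3.1401e+00 -1.0000e-04 -3.4690e-01] q [ 1.51  0.36  0.01 -0.   -1.22 -0.29]
```

Careful with the scale: turns go in shares of 2 pi rad. That gives: 0.674 rad is 0.1073.

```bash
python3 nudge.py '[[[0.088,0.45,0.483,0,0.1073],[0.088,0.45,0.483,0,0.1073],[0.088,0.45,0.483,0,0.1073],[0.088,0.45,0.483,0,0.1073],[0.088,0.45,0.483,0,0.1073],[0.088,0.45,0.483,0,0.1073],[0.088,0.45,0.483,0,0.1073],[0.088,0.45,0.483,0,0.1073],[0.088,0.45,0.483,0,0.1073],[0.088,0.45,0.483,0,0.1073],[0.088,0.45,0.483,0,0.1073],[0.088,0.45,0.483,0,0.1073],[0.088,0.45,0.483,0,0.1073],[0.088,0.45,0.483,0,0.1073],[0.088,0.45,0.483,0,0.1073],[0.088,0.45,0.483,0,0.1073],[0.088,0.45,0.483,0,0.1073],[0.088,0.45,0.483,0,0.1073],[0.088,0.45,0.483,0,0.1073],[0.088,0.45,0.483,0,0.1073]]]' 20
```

```text
refused: ROWS must be a list of rows, each a list of 5 numbers. Nothing was moved.
```

Nothing moved. I misread the format; it is a list of rows, each a list of 5 numbers. Resending.

```bash
python3 nudge.py '[[0.088,0.45,0.483,0,0.1073],[0.088,0.45,0.483,0,0.1073],[0.088,0.45,0.483,0,0.1073],[0.088,0.45,0.483,0,0.1073],[0.088,0.45,0.483,0,0.1073],[0.088,0.45,0.483,0,0.1073],[0.088,0.45,0.483,0,0.1073],[0.088,0.45,0.483,0,0.1073],[0.088,0.45,0.483,0,0.1073],[0.088,0.45,0.483,0,0.1073],[0.088,0.45,0.483,0,0.1073],[0.088,0.45,0.483,0,0.1073],[0.088,0.45,0.483,0,0.1073],[0.088,0.45,0.483,0,0.1073],[0.088,0.45,0.483,0,0.1073],[0.088,0.45,0.483,0,0.1073],[0.088,0.45,0.483,0,0.1073],[0.088,0.45,0.483,0,0.1073],[0.088,0.45,0.483,0,0.1073],[0.088,0.45,0.483,0,0.1073]]' 20; python3 -c "
from h import *
need(.488,.0269,.124,-1.021)"
```

```text
t: 1.77
eef_pos: [0.4881, 0.0283, 0.2265]
ee_rot: [3.141, 0.0, -1.02]
force: [0.5, 0.9, -0.3]
width: 0.0878
gripper_force: 0.0
t 1.7667 d [0.0011 0.0008 0.1025] turn 0.001 pos [0.4881 0.0283 0.2265] [ 3.1414e+00  2.0000e-04 -1.0200e+00] q [ 0.46  0.05 -0.39 -0.   -1.14  0.09]
```

```bash
python3 nudge.py '[[0.088,0.001,0.001,0.025,0],[0.088,0.001,0.001,0.05,0],[0.088,0.001,0.001,0.075,0],[0.088,0.001,0.001,0.09,0],[0.088,0.001,0.001,0.102,0],[0.088,0.001,0.001,0.102,0]]'; python3 - <<'E'
from h import *;import cv2
a,b=[cv2.cvtColor(arm.grab_frame(n),cv2.COLOR_RGB2BGR) for n in("scene","top")]
cv2.imwrite("pics/g1.png",np.hstack([cv2.resize(a[170:330,165:325],(560,560))[:, :400],cv2.resize(b[130:290,165:325],(560,560))[:, :400]]))
E
```

```text
t: 2.27
eef_pos: [0.4863, 0.0271, 0.1223]
ee_rot: [3.138, 0.001, -1.019]
force: [0.1, -0.2, -0.8]
width: 0.0875
gripper_force: 0.0
```

View pics/g1.png

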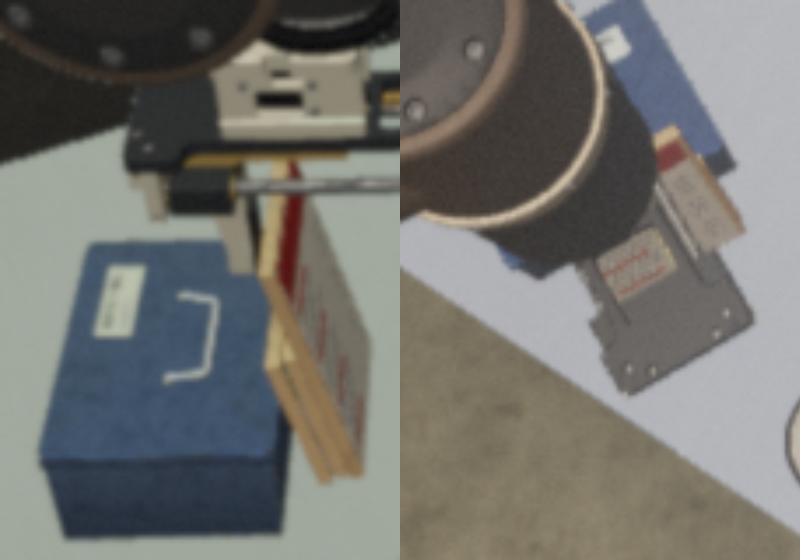

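The back finger hangs behind the board with clearance, and the tall board is still leaning in front of the small ones. I close slowly so the back finger draws it upright about its foot.

```bash
python3 nudge.py '[[0.075,0,0,0,0],[0.065,0,0,0,0],[0.055,0,0,0,0],[0.045,0,0,0,0],[0.037,0,0,0,0],[0.03,0,0,0,0],[0.024,0,0,0,0],[0.018,0,0,0,0],[0.014,0,0,0,0],[0.01,0,0,0,0],[0.006,0,0,0,0],[0.004,0,0,0,0],[0.004,0,0,0,0],[0.004,0,0,0,0],[0.004,0,0,0,0]]' 30; python3 - <<'E'
from h import *;import cv2
a,b=[cv2.cvtColor(arm.grab_frame(n),cv2.COLOR_RGB2BGR) for n in("scene","top")]
cv2.imwrite("pics/g2.png",np.hstack([cv2.resize(a[170:330,165:325],(560,560))[:, :400],cv2.resize(b[130:290,165:325],(560,560))[:, :400]]))
E
```

```text
t: 3.62
eef_pos: [0.4881, 0.0262, 0.1245]
ee_rot: [3.141, 0.0, -1.021]
force: [-0.7, -0.2, -0.6]
width: 0.0082
gripper_force: 30.0
```

View pics/g2.png

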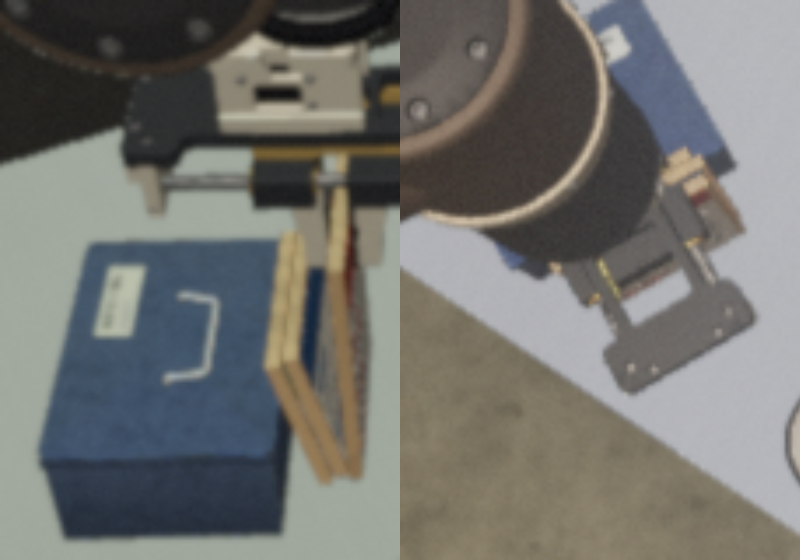

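The board is upright in the grip, and both small boards are still leaning on the box. I shift it clear and lift.

```bash
python3 nudge.py '[[0.004,0,0.002,-0.003,0],[0.004,0,0.005,-0.01,0],[0.004,0,0.009,-0.025,0],[0.004,0,0.012,-0.05,0],[0.004,0,0.015,-0.08,0],[0.004,0,0.015,-0.11,0],[0.004,0,0.015,-0.14,0],[0.004,0,0.015,-0.16,0],[0.004,0,0.015,-0.165,0],[0.004,0,0.015,-0.165,0]]' 40; python3 -c "
from h import *
need(.5045,-.2594,.289,.1385-1.5708)"
```

```text
t: 4.55
eef_pos: [0.4758, 0.0185, 0.2916]
ee_rot: [-3.138, -0.0, -1.021]
force: [1.3, -0.0, -1.7]
width: 0.0081
gripper_force: 40.0
t 4.55 d [0.2519 0.1208 0.0023] turn 0.4115 pos [0.4758 0.0185 0.2916] [-3.1378e+00 -5.0000e-04 -1.0208e+00] q [ 0.45 -0.02 -0.3   0.   -1.28  0.1 ]
```

To row units: 0.411 rad is 0.0654.

```bash
python3 nudge.py '[[0.004,0.03,0.014,0,0.008],[0.004,0.06,0.029,0,0.0159],[0.004,0.09,0.043,0,0.0239],[0.004,0.12,0.058,0,0.0318],[0.004,0.15,0.072,0,0.0398],[0.004,0.18,0.086,0,0.0477],[0.004,0.21,0.1,0,0.0557],[0.004,0.235,0.112,0,0.0621],[0.004,0.252,0.121,0.002,0.0654],[0.004,0.252,0.121,0.002,0.0654],[0.004,0.252,0.121,0.002,0.0654],[0.004,0.252,0.121,0.002,0.0654]]'; python3 - <<'E'
from h import *;import cv2
need(.5045,-.2594,.289,.1385-1.5708)
a,b=[cv2.cvtColor(arm.grab_frame(n),cv2.COLOR_RGB2BGR) for n in("scene","top")]
cv2.imwrite("pics/s3.png",a);cv2.imwrite("pics/t3.png",b)
cv2.imwrite("pics/g3.png",np.hstack([cv2.resize(a[60:260,270:430],None,fx=3,fy=3,interpolation=2)[:,:400],cv2.resize(b[120:320,300:440],None,fx=3,fy=3,interpolation=2)[:,:400]]))
E
```

```text
t: 5.55
eef_pos: [0.5032, -0.2594, 0.2863]
ee_rot: [3.14, 0.001, -1.432]
force: [1.0, 0.4, -1.3]
width: 0.0079
gripper_force: 40.0
t 5.55 d [ 0.0002 -0.0012 -0.0027] turn 0.0003 pos [ 0.5032 -0.2594  0.2863] [ 3.1396e+00  1.0000e-03 -1.4320e+00] q [-0.13  0.15 -0.14 -0.   -1.29  0.27]
```

View pics/g3.png

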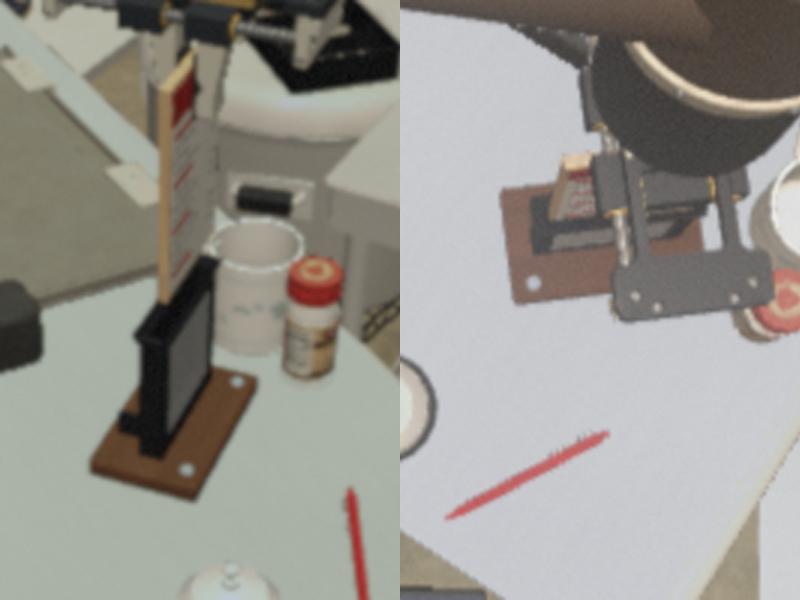

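```bash
python3 - <<'E'
from h import *;import cv2
np.set_printoptions(precision=2,suppress=True)
s=arm.get_state();e=s["eef_pos"];yaw=s["ee_rot"][2]+np.pi/2;R=Ro.from_euler("z",yaw).as_matrix()
t=np.array([e[0],e[1],e[2]-.124])
a=cv2.imread("pics/s3.png");b=cv2.imread("pics/t3.png")
A=cv2.resize(a[60:260,280:380],None,fx=4,fy=4,interpolation=2)[:600];B=cv2.resize(b[150:300,320:420],None,fx=4,fy=4,interpolation=2)
def pl(im,n,o,X,c):
    q=((proj(n,X)-o+.5)*4*8).astype(np.int32);cv2.polylines(im,[q],True,c,1,cv2.LINE_AA,3)
F=np.array([.5045,-.2594,0]);Rf=Ro.from_euler("z",.1385).as_matrix()
for im,n,o in((A,"scene",(280,60)),(B,"top",(320,150))):
    for x in(-.004,.004): pl(im,n,o,[R@np.array([x,y,z])+t for y,z in((.05,0),(.05,.165),(-.05,.165),(-.05,0))],(0,255,0))
    for hx,hy,z in((.045,.075,.018),(.006,.052,.127),(.012,.058,.134)):
        pl(im,n,o,[Rf@np.array([x,y,z])+F for x,y in((hx,hy),(hx,-hy),(-hx,-hy),(-hx,hy))],(255,255,0))
cv2.imwrite("pics/o.png",np.hstack([A,B]));print(t,yaw)
E
```

```text
[ 0.5  -0.26  0.16] 0.14004461029284343
```

View pics/o.png

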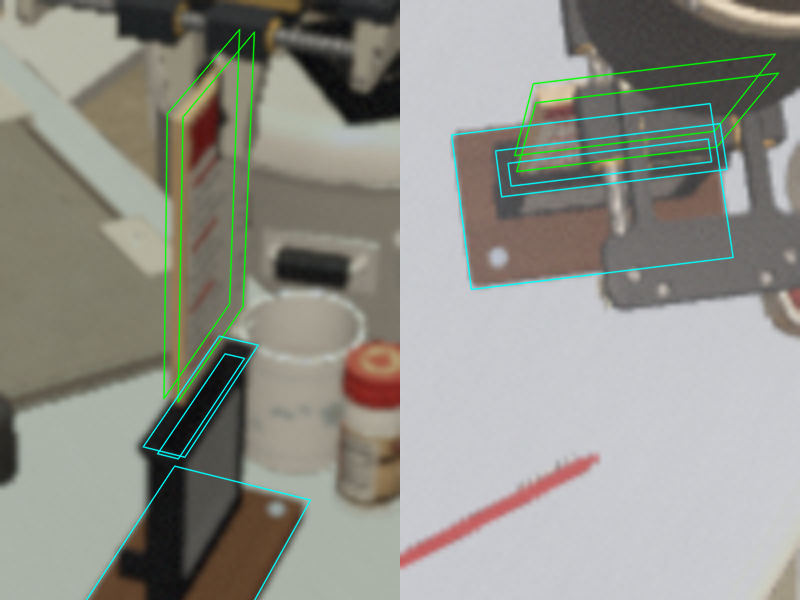

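The overlays match to about 1 mm in both views: board corner at (170,400) in the scene view, lip at (143,447). I lower it gently into the mouth.

```bash
python3 nudge.py '[[0.004,0,-0.001,0.012,0],[0.004,0,-0.001,0.024,0],[0.004,0,-0.001,0.032,0],[0.004,0,-0.001,0.038,0],[0.004,0,-0.001,0.044,0],[0.004,0,-0.001,0.05,0],[0.004,0,-0.001,0.056,0],[0.004,0,-0.001,0.06,0],[0.004,0,-0.001,0.06,0]]'; python3 - <<'E'
from h import *
need(.5045,-.2594,.146,.1385-1.5708)
E
```

```text
t: 6.4
eef_pos: [0.5057, -0.2593, 0.2268]
ee_rot: [-3.141, 0.0, -1.432]
force: [4.9, 0.7, -4.3]
width: 0.0077
gripper_force: 40.0
t 6.4 d [-0.      0.0013  0.0808] turn 0.0008 pos [ 0.5057 -0.2593  0.2268] [-3.1405e+00  1.0000e-04 -1.4315e+00] q [-0.13  0.18 -0.23 -0.   -1.16  0.27]
```

```bash
python3 nudge.py '[[0.004,0,-0.001,0.006,0],[0.004,0,-0.001,0.012,0],[0.004,0,-0.001,0.018,0],[0.004,0,-0.001,0.02,0],[0.004,0,-0.001,0.02,0]]';python3 nudge.py '[[0.004,0,0,0,0],[0.004,0,0,0,0]]'
```

```text
t: 6.82
eef_pos: [0.506, -0.2593, 0.2067]
ee_rot: [3.141, 0.0, -1.432]
force: [4.4, 1.2, -3.8]
width: 0.0077
gripper_force: 40.0
t: 6.98
eef_pos: [0.506, -0.2593, 0.2073]
ee_rot: [3.142, 0.0, -1.432]
force: [4.2, 0.0, -3.9]
width: 0.0078
gripper_force: 40.0
```

Forces are small, so I continue down to just above the floor.

```bash
python3 nudge.py '[[0.004,0,0,0.008,0],[0.004,0,0,0.016,0],[0.004,0,0,0.024,0],[0.004,0,0,0.032,0],[0.004,0,0,0.04,0],[0.004,0,0,0.047,0],[0.004,0,0,0.052,0],[0.004,0,0,0.055,0],[0.004,0,0,0.055,0],[0.004,0,0,0.055,0]]'
```

```text
t: 7.82
eef_pos: [0.506, -0.2593, 0.1518]
ee_rot: [3.141, 0.0, -1.432]
force: [6.2, -0.2, -4.5]
width: 0.0073
gripper_force: 40.0
```

```bash
for i in 1 2 3 4; do python3 nudge.py '[[0.004,0,0,0.001,0],[0.004,0,0,0.002,0],[0.004,0,0,0.002,0]]' | grep -E "eef_pos|force:"; done
```

```text
eef_pos: [0.5061, -0.2595, 0.1505]
force: [4.9, 0.2, -1.1]
gripper_force: 40.0
eef_pos: [0.5061, -0.2595, 0.1486]
force: [5.8, 1.1, -0.2]
gripper_force: 40.0
eef_pos: [0.5061, -0.2595, 0.1466]
force: [5.5, -0.1, 0.4]
gripper_force: 40.0
eef_pos: [0.5062, -0.2595, 0.1465]
force: [-0.7, 5.2, 15.6]
gripper_force: 40.0
```

The force jump at TCP z 0.1465 shows the board is on the floor. I release it and go up.

```bash
python3 nudge.py '[[0.004,0,0,-0.001,0],[0.004,0,0,-0.0015,0],[0.01,0,0,-0.0015,0],[0.015,0,0,-0.0015,0],[0.025,0,0,-0.0015,0],[0.04,0,0,-0.0015,0],[0.04,0,0,-0.0015,0],[0.04,0,0,-0.0015,0]]' 10
python3 nudge.py '[[0.04,0,0,-0.02,0],[0.04,0,0,-0.05,0],[0.04,0,0,-0.09,0],[0.04,-0.04,0,-0.13,0],[0.04,-0.08,0,-0.15,0],[0.04,-0.12,0,-0.15,0],[0.04,-0.16,0,-0.15,0],[0.04,-0.2,0,-0.15,0],[0.04,-0.2,0,-0.15,0],[0.04,-0.2,0,-0.15,0]]'
python3 - <<'E'
from h import *;import cv2
np.set_printoptions(precision=2,suppress=True)
a=arm.grab_frame("scene")[...,::-1];b=arm.grab_frame("top")[...,::-1]
cv2.imwrite("pics/f.png",np.hstack([cv2.resize(a[100:325,165:365],None,fx=2,fy=2,interpolation=2),cv2.resize(b[100:325,220:420],None,fx=2,fy=2,interpolation=2)]))
F=np.array([.5045,-.2594,.022]);R=Ro.from_euler("z",.1385).as_matrix()
for n,o in(("scene",(165,100)),("top",(220,100))):
  print(n,[(proj(n,R@np.array([x,y,.165])+F)[0]-o)*2 for x,y in((.004,.05),(-.004,.05),(-.004,-.05),(.004,-.05))])
E
```

```text
t: 9.48
eef_pos: [0.5053, -0.2594, 0.1456]
ee_rot: [3.14, 0.0, -1.432]
force: [0.3, 0.2, -0.5]
width: 0.0359
gripper_force: 0.0
t: 10.32
eef_pos: [0.4777, -0.0588, 0.2965]
ee_rot: [-3.141, 0.001, -1.428]
force: [0.6, -0.5, -0.3]
width: 0.0396
gripper_force: 0.0
scene [array([310.54,  98.93]), array([317.67, 100.6 ]), array([350.66,  53.67]), array([343.93,  52.2 ])]
top [array([257.81, 171.4 ]), array([258.88, 179.49]), array([361.55, 167.02]), array([360.33, 158.96])]
```

View pics/f.png

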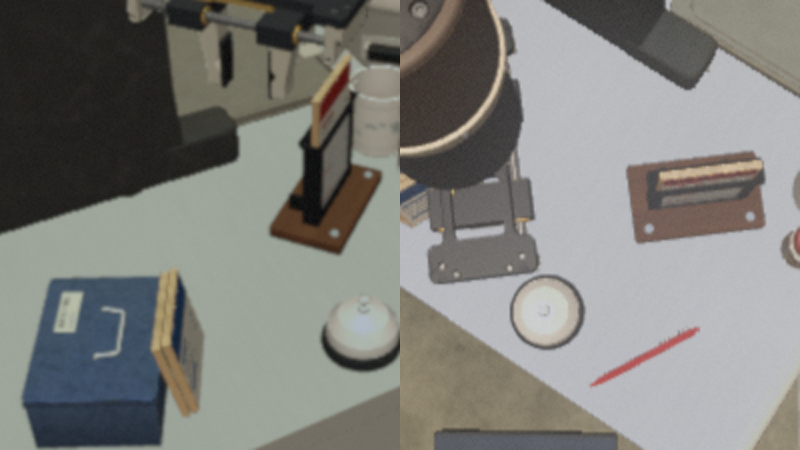

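The board is home in the frame: its top corners in the scene view are near (313,98) and (351,55), as predicted for a seated board. The small boards are still leaning and the props look undisturbed. I hand it in.

```bash
python3 -c "
from station import arm
print(arm.job_done())"
```

```text
the job is handed in; nothing more can be done
None
```

I slid the tall menu board down into the frame until it touched the floor, print toward the window, and let go; the last pictures showed both small boards still leaning and the bell, mug and jar untouched, and I handed the job in at about 10 s (no verdict was returned).

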